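# Hook the pressing iron onto the spring balancer

### The arm

A 6-joint arm with a two-finger parallel gripper is mounted at the origin on the work surface. World frame = base frame: x ahead of the robot, y to its left, z up, the work surface at z = 0. Lengths are in m, angles in rad, forces in N, time in s.
With the tool pointing down it reaches from about 0.375 to 0.9 m from the base axis. Payload 3.1 kg.
Tool frame: the origin (TCP) lies at the very end of the fingers, on their centre line; the grasp point (between the pads) lies 19 mm behind it; z points along the fingers, y is the line along which they close (so a half turn about z gives the same grasp; the last joint's range is limited). The gripper opens to 85 mm and grips with 20 to 120 N. Pads are 22 mm wide; open, the fingers measure 114 mm over their backs; the gripper's body (76 mm by 85 mm) begins 54 mm behind the grasp point. The pads swing forward as they close: fully open they stand 13 mm farther back than shut.
Start: joints at [1.143, 0.527, 1.433, -0, 1.181, -0.178], TCP at [0.154, 0.606, 0.231] pointing down, gripper open.
Joint ranges: [-3.08, 3.08], [-0.75, 2.2], [0.22, 2.44], [-1.43, 4.57], [0, 2.65], [-2.85, 2.85]. Speed limits (rad/s): [2.79, 2.79, 3.14, 3.14, 3.14, 3.14].

### API

Orientations are given as a unit quaternion [w, x, y, z].
In Python, from rig import bot gives the robot as it stands. The module is installed in compiled form; this text tells all that it offers.
- The arm moves only by the tool arm_command, never from a script. Its argument "steps" is text: rows parted by semicolons, each of 5 numbers parted by spaces: the opening, from 0 (shut) to 1 (fully open), then the shift along the tool's x, y, z in cm, then the turn about the tool's z in rad. A call has 1 to 20 rows; each row is the pose to reach, as a shift and turn from the pose commanded when the call began, along the tool's axes at that moment; what a row does not reach only later rows make up. A row lasts 1/10 s, in which the tool goes at most 50 mm and 8.59 degrees, less where a joint would pass 70% of its speed; a pose out of reach is approached as far as the arm can. A call with a gripper value outside its range is refused whole. The fingers move at their own pace and stop on an object; "grip_force" is the grip in N (left out, the last holds). Time passes only in rows, so rows that repeat a pose let the fingers close. It gives the time, the measured TCP pose, the force, the opening and the grip force at its end, in the units of the state.
- bot.state(): the state, without advancing time (a new reading comes with each control period).
- bot.snapshot(name): name is "scene" or "side" or "wrist"; returns a dict with "img" (400x640x3 uint8, red, green, blue), "K" (3x3 intrinsics, pixels), "R" (3x3) and "t" (3): a world point X has camera coordinates R X + t. Camera axes: x right, y down, z forward; pixel columns grow to the right and rows downward; lengths in m; the calibration is good to about 2 mm. A picture is of the moment at which its call begins. There is no depth.
- bot.hand_in(): hands the job in; it is judged then, once.
The state is a dict: "time": time; "joint_pos": joint angles; "qvel": joint speeds; "joint_efforts": joint torques, N m; "tool_pos": TCP position; "ee_rot": TCP orientation; "wrist_force": force on the tool from outside, world axes, zero at the start; "torque": the same for the moment, N m; "opening": finger opening in m; "finger_force": force on a finger pad.
Only numpy, scipy, OpenCV 4.12 (cv2) and the standard library are available. Lean on these libraries where they do the work, as an engineer would, in place of code of your own. Each camera call takes 0.05 s, during which the arm holds its last target. There are 200 camera calls.

### The job

Take the black grip of the spring balancer's arm, pull the hook down beside the pressing iron, pass the hook's point under the steel bail on the iron's handle, and ease the hook up until the bail carries the balancer's whole pull, then let go so that the iron is left hooked on. Be gentle: never let the spring snap the hook up, do not ram the iron with the hook, and do not shift it or lift it off its mat. Leave the shears, the thread cone and the spray bottle alone.

Things in the scene. Friction and masses are not known exactly. Their poses are not given: they have to be found in the camera images.
- column_axis (a point): On the axis of the balancer's upright round column (26 mm thick, with a 48 mm drum on top, 349 mm above the table), 8 mm above the table. Axes of the stand, which is bolted down: its plate (370 x 260 x 8 mm with a 4 mm rubber mat) lies mostly to -x of the column, towards the robot. Position and yaw vary.
- grip (a point): Middle of the balancer arm's grip: an upright black cylinder, 22 mm in diameter, free above; this point is 18 mm below its top, 24 mm above its 40 mm round foot, and 296 mm above the table when retracted. It tops the free end of a level, stiff arm, 170 mm from the column's axis. Axes of the arm: -x points from column to grip. The arm can only slide along the column and swing about it.
- carriage (a joint): How far the arm is pulled down the column, m: 0 is fully retracted (top), 0.12 the bottom stop. A spring pulls the arm up with about 4.5 N at 0, growing evenly to about 9.5 N at 0.12; let go of, it flies up.
- boom (a joint): Swing of the arm about the column, rad: 0 when the arm lies along the stand's -x, growing counterclockwise seen from above, limits -0.8 and 0.8. It starts at 0.45 to 0.65 (hook to the stand's -y side of the iron) and turns freely with a little friction.
- hook: Steel hook of 6 mm round bar, fixed under the arm's end. Origin on the shank's axis (also the grip's axis), level with the bar's centre at the bottom of the bend, 106 mm below point grip. The arm's underside is 68 mm above the origin. The bend and the point lie to the hook's own +y (the way the arm swings as its angle falls).
- hook_bend (a point): Centre of the bar at the lowest place of the V-shaped bend, 12 mm to +y of the shank's axis; when hooked, the bail's bar lies on top of the hook's bar here. The hook's underside is 3 mm lower.
- hook_tip (a point): Top of the hook's upturned point, 27.5 mm to +y of the shank's axis and 21 mm above the bend's bar centre (24 mm above the hook's underside). The point reaches out to 30.5 mm from the shank's axis.
- iron: A loose pressing iron, 1.3 to 2 kg, 190 mm long (x, nose to -x), 100 mm wide, standing on the stand's mat. Origin in the sole's underside below the middle of the bail, 12 mm above the table, z up. Wooden handle 130 mm along x, 24 mm wide, its top 110 mm above the origin. The bail's middle lies within about 10 mm of the circle on which the hook swings. Position and yaw vary.
- handle_top (a point): Centre of the handle's top, right under the middle of the bail; axes of the iron. The bail, an upright hoop of 5 mm steel bar in the iron's x-z plane, has legs 52 mm apart (centres) and a level top bar. It is clamped at a different, unmeasured height each time: 30 to 56 mm clear under the top bar. Found by feel: as the hook comes up, the spring's pull passes from hand to bail.
- shears: Bystander: tailor's shears lying on the table, 220 mm long; origin at the pivot.
- thread: Bystander: upright thread cone, 64 mm in diameter, 110 mm tall; origin under its middle.
- sprayer: Bystander: upright spray bottle, 60 mm in diameter, 150 mm tall; origin under its middle.
Not all that is in view belongs to the job. Of the things like the iron, leave any that is orange; of the rest the smaller one is meant.

How it is judged:
By the outcome, as a careful person would: the job done as asked, in the order asked, and still so for the second after the job is handed in, with the robot touching nothing.
It also fails if it takes over 54 s, if anything falls off the work surface, if the arm or the gripper's body presses on something with over 40 N, if the wrist force passes 120 N, or if a joint passes its speed limit or range.

## Working session

There is one attempt and no reset: what is moved stays moved. The work goes in short steps, Python scripts to look and compute and a tool call to move; the robot and the scene stay as the last step left them, time stands still between calls to the robot, and variables do not carry over. Pictures are saved under pics/ and viewed, at most 10 in all, crops included, and the job is handed in when it is done.

Besides the shell and the picture viewer there is one more tool, called after "Call:" as name(argument=value, ...) on one line, values as JSON. arm_command: Moves the arm, as the interface text tells. Its arguments: {"type":"object","properties":{"steps":{"type":"string"},"grip_force":{"type":"number"}},"required":["steps"]}

```bash
mkdir -p pics; python3 - <<'E'
from rig import bot
import cv2,pickle
d={}
for n in ("scene","side"):
    s=bot.snapshot(n); d[n]=s
    cv2.imwrite(f"pics/{n}0.png",s["img"][:,:,::-1])
    print(n,s["K"].round(1).tolist(),(-s["R"].T@s["t"]).round(3),s["R"][2].round(2))
pickle.dump(d,open("s0.pkl","wb"))
print(bot.state())
E
```

```text
scene [[470.7, 0.0, 316.8], [0.0, 470.7, 201.5], [0.0, 0.0, 1.0]] [ 1.28  -0.051  1.125] [-0.66  0.05 -0.75]
side [[444.4, 0.0, 325.2], [0.0, 444.4, 201.7], [0.0, 0.0, 1.0]] [-0.226 -0.723  1.185] [ 0.49  0.51 -0.7 ]
{'time': 0.1, 'joint_pos': array([ 1.14349924e+00,  5.28382986e-01,  1.43379941e+00,  1.80290205e-05,
        1.18141772e+00, -1.78498868e-01]), 'qvel': array([-0.00023527, -0.00237359, -0.00235233,  0.00105809, -0.00091869,
        0.00026029]), 'joint_efforts': array([ 1.18185367e-04, -4.43304241e+01, -1.78586429e+01, -2.93212261e-04,
        3.89696463e-03, -2.51398893e-05]), 'tool_pos': array([0.15358712, 0.60515301, 0.23041745]), 'ee_rot': array([-3.07358078e-04,  1.24081848e-01,  9.92271479e-01, -9.55553402e-04]), 'wrist_force': array([-0.51597187, -0.20660689,  0.22029694]), 'torque': array([ 0.01075668, -0.03791245, -0.02110663]), 'finger_force': 0.0, 'opening': 0.08566946953615939}
```

View pics/scene0.png

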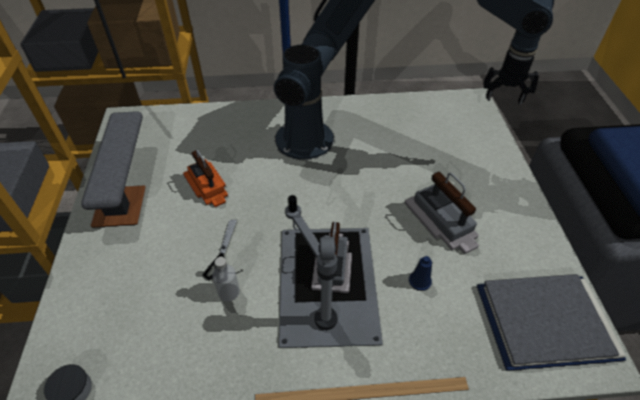

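View pics/side0.png

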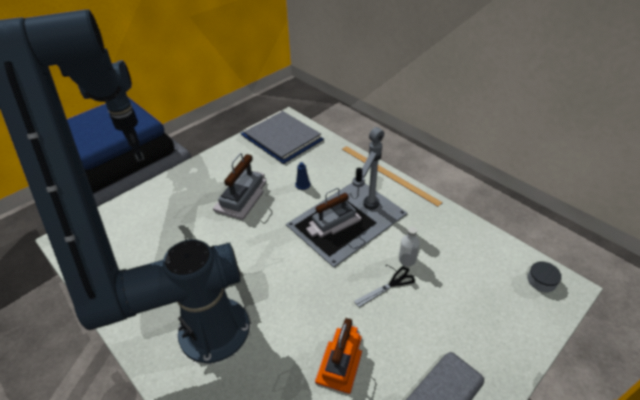

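The scene view shows the target iron on the black mat, near (337,255), with the grip at (292,203), the column base at (325,320) and the sprayer at (222,275). The side view shows the grip at (359,175) and the iron at (335,215). I'll enlarge both.

```bash
cat > h.py <<'E'
import numpy as np,cv2
def P(s,X): 
    c=s["R"]@np.asarray(X,float)+s["t"]; u=s["K"]@c; return u[:2]/u[2]
def ray(s,p):
    d=s["R"].T@np.linalg.solve(s["K"],[p[0],p[1],1.]); return -s["R"].T@s["t"],d
def plane(s,p,z):
    c,d=ray(s,p); return c+d*(z-c[2])/d[2]
def tri(s1,p1,s2,p2):
    (a,d),(b,e)=ray(s1,p1),ray(s2,p2); d=d/np.linalg.norm(d);e=e/np.linalg.norm(e)
    k=np.linalg.lstsq(np.c_[d,-e],b-a,rcond=None)[0]; x,y=a+k[0]*d,b+k[1]*e
    return (x+y)/2,np.linalg.norm(x-y)
def crop(s,u0,v0,w,h,k):
    return cv2.resize(s["img"][v0:v0+h,u0:u0+w,::-1],None,fx=k,fy=k,interpolation=cv2.INTER_CUBIC)
E
python3 - <<'E'
import pickle
from h import *
d=pickle.load(open("s0.pkl","rb"))
a=crop(d["scene"],265,185,130,170,3.5) if 0 else crop(d["scene"],270,190,100,150,4)
b=crop(d["side"],285,120,100,150,4)
cv2.imwrite("pics/c0.png",np.hstack([a,b]))
for n,p in (("scene",(280,230)),("scene",(368,229)),("scene",(382,345)),("scene",(278,345))): print(plane(d[n],p,.008).round(3))
S,T=d["scene"],d["side"]
for p,q in (((292,201),(359,173)),((327,245),(376,133))): print(tri(S,p,T,q))
E
```

```text
[ 0.412 -0.095  0.008]
[0.43  0.168 0.008]
[0.794 0.148 0.008]
[ 0.773 -0.11   0.008]
(array([ 0.55687622, -0.05475808,  0.29906115]), np.float64(0.00441856573404474))
(array([0.71231571, 0.01276263, 0.33254845]), np.float64(0.0025529521239494287))
```

View pics/c0.png

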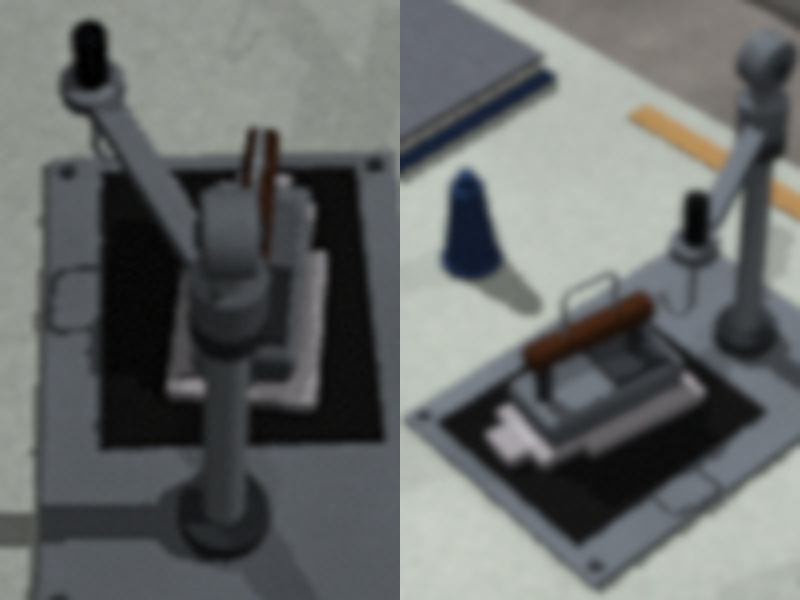

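The target iron's bail stands upright on its handle: side crop (565,300)-(615,275). The hook hangs below the arm end near (675,300). The scene crop shows the column base at (223,520). Next I'll raise the arm and move over for a wrist view.

Call:
arm_command(steps="1 0 0 -10 0;1 0 0 -19 0;1 0 0 -19 0;1 0 0 -19 0;1 -49 -53 -19 -0.66;1 -49 -53 -19 -0.66;1 -49 -53 -19 -0.66;1 -49 -53 -19 -0.66;1 -49 -53 -19 -0.66;1 -49 -53 -19 -0.66;1 -49 -53 -19 -0.66;1 -49 -53 -19 -0.66;1 -49 -53 -19 -0.66;1 -49 -53 -19 -0.66;1 -49 -53 -19 -0.66;1 -49 -53 -19 -0.66;1 -49 -53 -19 -0.66;1 -49 -53 -19 -0.66;1 -49 -53 -19 -0.66;1 -49 -53 -19 -0.66")

```text
time: 2.1
tool_pos: [0.4999, -0.0323, 0.4202]
ee_rot: [-0.001, -0.202, 0.979, -0.0]
wrist_force: [-0.9, 0.9, 0.1]
opening: 0.0859
finger_force: 0.0
```

```bash
python3 - <<'E'
from rig import bot
import cv2,pickle
s=bot.snapshot("wrist")
cv2.imwrite(f"pics/w1.png",s["img"][:,:,::-1])
st=bot.state();print(s["K"].round(1).tolist(),(-s["R"].T@s["t"]).round(3),s["R"].round(2).tolist(),st["tool_pos"],st["ee_rot"],st["joint_pos"])
pickle.dump(s,open("w1.pkl","wb"))
E
```

```text
[[327.1, 0.0, 321.3], [0.0, 327.1, 197.0], [0.0, 0.0, 1.0]] [ 0.434 -0.061  0.564] [[-0.4, 0.92, -0.0], [0.88, 0.38, 0.28], [0.25, 0.11, -0.96]] [ 0.4986116  -0.03017169  0.42028879] [-9.27571518e-04 -2.02501616e-01  9.79281303e-01  6.04413823e-04] [-2.84639850e-01  1.76197960e-01  1.45128264e+00  1.96996408e-04
  1.51631754e+00 -2.26327095e+00]
```

View pics/w1.png

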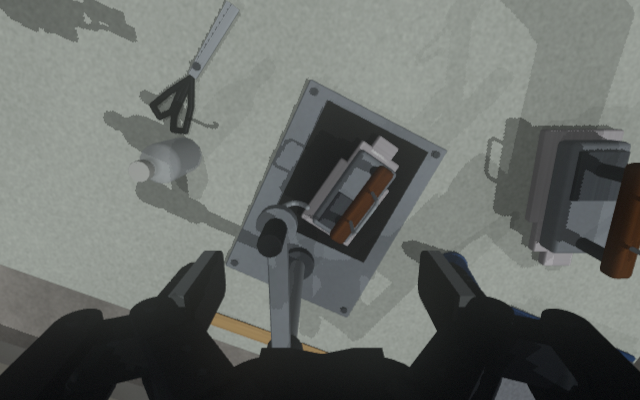

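The wrist view shows the grip's black cylinder around (270,232), the target's brown handle from (338,238) to (385,172), and the bail crossing near (362,205). Now I'll measure the handle and bail.

```bash
python3 - <<'E'
import pickle
from h import *
d=pickle.load(open("s0.pkl","rb")); S,T=d["scene"],d["side"]; W=pickle.load(open("w1.pkl","rb"))
a=crop(W,320,155,80,100,6)[:600,:400]
a=crop(W,325,160,66,100,6); b=crop(T,312,178,66,100,6)
cv2.imwrite("pics/c1.png",np.hstack([a,b]))
def brown(s,u0,v0,u1,v1):
    h=cv2.cvtColor(s["img"],cv2.COLOR_RGB2HSV); m=cv2.inRange(h,(0,110,25),(18,255,200)); k=np.zeros_like(m); k[v0:v1,u0:u1]=m[v0:v1,u0:u1]
    c=max(cv2.findContours(k,cv2.RETR_EXTERNAL,cv2.CHAIN_APPROX_NONE)[0],key=cv2.contourArea)
    r=cv2.minAreaRect(c); p=cv2.boxPoints(r); 
    i=np.argsort([np.linalg.norm(p[j]-p[(j+1)%4]) for j in range(4)])[:2]
    e=[(p[j]+p[(j+1)%4])/2 for j in i]; return sorted(e,key=lambda q:q[0]),r
for n,s,box in (("W",W,(310,140,410,260)),("T",T,(305,180,360,230)),("S",S,(320,215,350,262))):
    e,r=brown(s,*box); print(n,np.round(e,1).tolist(),np.round(r[1],1))
    if n=="W":ew=e
    if n=="T":et=e
# near end (column side): W left end ; T right end
for p,q in ((ew[0],et[1]),(ew[1],et[0]),((ew[0]+ew[1])/2,(et[0]+et[1])/2)): 
    x,g=tri(W,p,T,q); print(x.round(4),round(g,4), plane(W,p,.112).round(4),plane(T,q,.112).round(4))
print("grip top W/S", plane(W,(269,241),.296),plane(W,(262,238),.314))
E
```

```text
W [[335.0, 240.5], [370.0, 193.8000030517578]] [13.8 58.4]
T [[317.0, 209.89999389648438], [346.3999938964844, 195.89999389648438]] [ 6.3 32.6]
S [[335.8999938964844, 244.0], [337.8999938964844, 224.0]] [ 1.9 20.1]
[0.6102 0.0387 0.1025] 0.0029 [0.6077 0.0359 0.112 ] [0.6015 0.0327 0.112 ]
[0.5182 0.0734 0.0731] 0.0312 [0.5217 0.0526 0.112 ] [0.4819 0.0565 0.112 ]
[0.5635 0.0552 0.0899] 0.0175 [0.5638 0.0444 0.112 ] [0.5408 0.0448 0.112 ]
grip top W/S [ 0.56059902 -0.0570379   0.296     ] [ 0.55188004 -0.06354236  0.314     ]
```

View pics/c1.png

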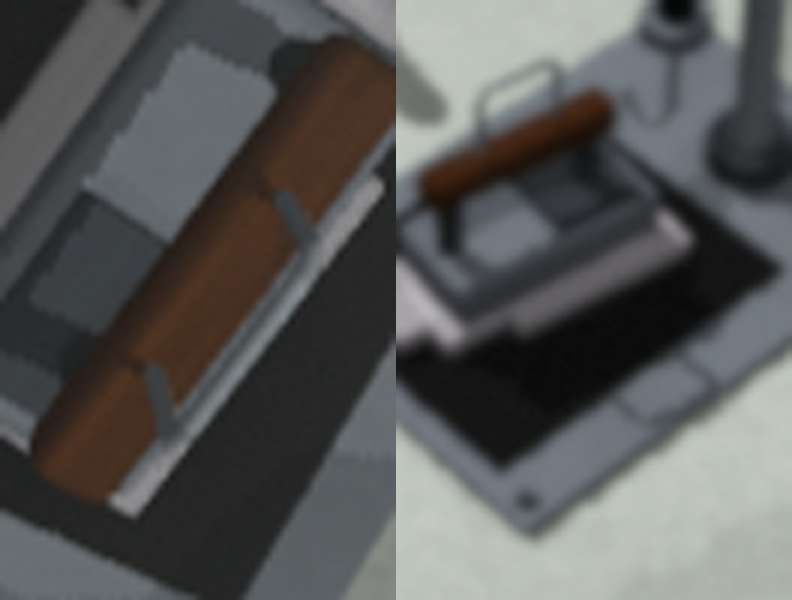

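In the wrist crop, the bail's legs stand on the handle at (278,192) and (148,365), with tops at (310,243) and (170,435). In the side crop, the bail's top corners are at (484,100) and (556,66).

```bash
python3 - <<'E'
import pickle
from h import *
d=pickle.load(open("s0.pkl","rb")); S,T=d["scene"],d["side"]; W=pickle.load(open("w1.pkl","rb"))
w=lambda u,v:(u/6+325-.4,v/6+160-.4); t=lambda u,v:((u-396)/6+312-.4,v/6+178-.4)
f1,f2=plane(W,w(278,190),.122),plane(W,w(148,363),.122)
print("feet",f1.round(4),f2.round(4),np.linalg.norm(f1-f2),"mid",(f1+f2)/2)
a,ga=tri(W,w(310,243),T,t(484,100)); b,gb=tri(W,w(170,436),T,t(556,66)); print("tops",a.round(4),ga,b.round(4),gb,np.linalg.norm(a-b),(a+b)/2)
print("yaw",np.arctan2(*(f2-f1)[1::-1]),np.arctan2(*(b-a)[1::-1]))
# column & grip
def dark(s,u0,v0,u1,v1):
    m=(s["img"].max(2)<38).astype(np.uint8); k=np.zeros_like(m);k[v0:v1,u0:u1]=m[v0:v1,u0:u1]
    n,l,st,c=cv2.connectedComponentsWithStats(k); i=1+st[1:,4].argmax(); return c[i],st[i]
cs,ss=dark(S,280,190,305,212); ct,stt=dark(T,345,160,370,190); cw,sw=dark(W,250,210,300,260)
print(cs,ss,ct,stt,cw,sw)
for x in (tri(S,cs,T,ct),tri(S,cs,W,cw),tri(T,ct,W,cw)): print("grip centre",x)
print("col base",tri(S,(325.5,318),T,(371.5,203)), tri(S,(325.5,318),W,(301,260)))
for z,p in ((.33,(327.5,246)),): print(plane(S,p,z))
print("drum",tri(S,(327.3,246),T,(376.5,136)))
E
```

```text
feet [0.516  0.0496 0.122 ] [0.5668 0.0397 0.122 ] 0.0518548132729615 mid [0.54140543 0.04465535 0.122     ]
tops [0.5165 0.0482 0.1674] 0.003474150809143503 [0.5687 0.0416 0.1625] 0.0011289862919505668 0.05286999906865146 [0.54257275 0.04488381 0.16496675]
yaw -0.1933530982545594 -0.12448954951883814
[291.94827586 203.93103448] [288 196   9  16 116] [358.52941176 174.80392157] [356 169   6  12  51] [275.6966967  228.74174174] [262 219  24  25 333]
grip centre (array([ 0.55747634, -0.05422161,  0.29030723]), np.float64(0.0018986414173612456))
grip centre (array([ 0.55212165, -0.05448662,  0.28480572]), np.float64(0.002144294677302708))
grip centre (array([ 0.55110765, -0.05721762,  0.29393604]), np.float64(0.006020990776193802))
col base (array([0.71420042, 0.01152109, 0.01392339]), np.float64(0.006076721212722004)) (array([0.70921216, 0.01524744, 0.00733577]), np.float64(0.0011903376034326375))
[0.71232257 0.01490245 0.33      ]
drum (array([0.71039233, 0.01139956, 0.32393463]), np.float64(0.008017214853153752))
```

Call:
arm_command(steps="1 -4.3 -4.6 0 0;1 -4.3 -4.6 0 0;1 -4.3 -4.6 4 0;1 -4.3 -4.6 8 0;1 -4.3 -4.6 11 0;1 -4.3 -4.6 13 0;1 -4.3 -4.6 14.2 0;1 -4.3 -4.6 14.2 0;1 -4.3 -4.6 14.2 0")

```text
time: 3.05
tool_pos: [0.5565, -0.0531, 0.2803]
ee_rot: [0.001, -0.205, 0.979, -0.0]
wrist_force: [-0.1, -0.7, -0.1]
opening: 0.0852
finger_force: 0.0
```

```bash
python3 - <<'E'
from rig import bot
import pickle
from h import *
W=bot.snapshot("wrist");S=bot.snapshot("scene");pickle.dump((W,S),open("w2.pkl","wb"))
a=cv2.resize(W["img"][150:400,120:520,::-1],(600,375)); b=crop(S,270,170,60,75,5)[:,:200]
cv2.imwrite("pics/w2.png",np.hstack([a,b]))
print(bot.state()["tool_pos"],bot.state()["wrist_force"])
E
```

```text
[ 0.55698444 -0.05357965  0.28092045] [-0.03272403  1.09869066 -0.09622549]
```

View pics/w2.png

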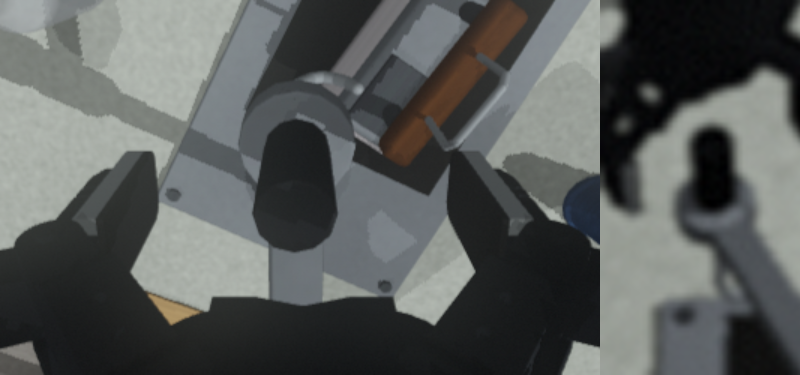

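Grip is between the open fingers: foot disk centre at crop (297,135), cylinder top centre at about (296,210). I'll check the radial offset.

```bash
python3 - <<'E'
import pickle
from h import *
W,S=pickle.load(open("w2.pkl","rb"))
for p,z in (((297,135),.272),((296,211),.314)): print(plane(W,(p[0]/1.5+120,p[1]/1.5+150),z).round(4))
d=pickle.load(open("s0.pkl","rb"))
print(plane(S,(710/5*0+270+(711-600)/5,170+135/5),.314))
E
```

```text
[ 0.5524 -0.0571  0.272 ]
[ 0.5546 -0.056   0.314 ]
[ 0.55631725 -0.05178318  0.314     ]
```

Call:
arm_command(steps="1 0.2 0 0 0;0.6 0.2 0 0 0;0 0.2 0 0 0;0 0.2 0 0 0;0 0.2 0 0 0;0 0.2 0 0 0;0 0.2 0 0 0;0 0.2 0 0 0;0 0.2 0 0 0;0 0.2 0 0 0", grip_force=60)

```text
time: 4.15
tool_pos: [0.5542, -0.0545, 0.2794]
ee_rot: [-0.0, -0.204, 0.979, -0.0]
wrist_force: [-0.4, -0.5, 0.9]
opening: 0.0202
finger_force: 58.5
```

Call:
arm_command(steps="0 0 0 0.3 0;0 0 0 0.8 0;0 0 0 1.3 0;0 0 0 1.8 0;0 0 0 2.3 0;0 0 0 2.8 0;0 0 0 3.3 0;0 0 0 3.8 0;0 0 0 4.3 0;0 0 0 4.8 0;0 0 0 5.3 0;0 0 0 5.7 0;0 0 0 5.8 0;0 0 0 5.8 0")

```text
time: 5.55
tool_pos: [0.554, -0.0547, 0.2219]
ee_rot: [-0.0, -0.204, 0.979, -0.0]
wrist_force: [-3.8, -1.2, 6.4]
opening: 0.0205
finger_force: 59.1
```

```bash
python3 - <<'E'
from rig import bot
import pickle
from h import *
W=bot.snapshot("wrist");T=bot.snapshot("side");S=bot.snapshot("scene");pickle.dump((W,T,S),open("w3.pkl","wb"))
a=crop(W,240,150,200,180,2)[:,:400]; a=cv2.resize(a,(400,360)); b=crop(T,310,165,100,90,4)
cv2.imwrite("pics/w3.png",np.hstack([a,b]))
s=bot.state();print(s["tool_pos"],s["wrist_force"],s["torque"],s["opening"])
E
```

```text
[ 0.55396295 -0.05466413  0.22198705] [-3.4498977  -1.48083     6.57334814] [-0.02653708  0.21604003  0.0535004 ] 0.02061755731214421
```

View pics/w3.png

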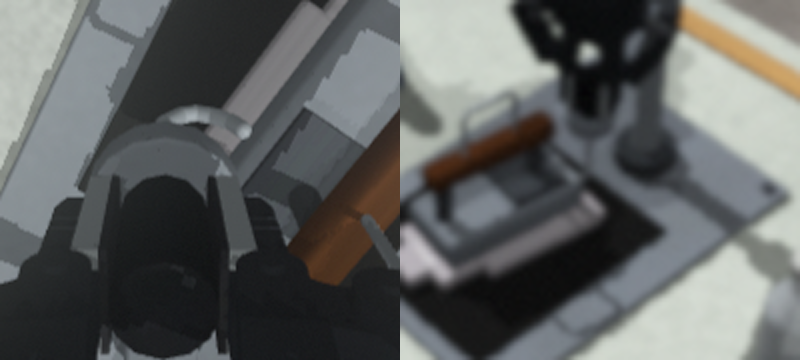

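Hook is down beside the iron. In the wrist crop its point is at (245,130), short of the brown handle, and the wrist reads 6.5 N of pull. Next comes the first part of the swing.

Call:
arm_command(steps="0 0.08 0.5 0 0.03;0 0.05 1 0 0.06;0 0.03 1.5 0 0.09;0 -0.02 2 0 0.12;0 -0.1 2.55 0 0.15;0 -0.2 3.05 0 0.18;0 -0.3 3.55 0 0.21;0 -0.4 4.05 0 0.24;0 -0.5 4.55 0 0.27;0 -0.65 5 0 0.3;0 -0.8 5.5 0 0.33;0 -1 6 0 0.36;0 -1 6 0 0.36")

```text
time: 7.0
tool_pos: [0.5409, 0.0053, 0.2226]
ee_rot: [0.002, -0.026, 1.0, -0.0]
wrist_force: [-0.7, 0.1, 6.0]
opening: 0.0204
finger_force: 59.2
```

```bash
python3 - <<'E'
from rig import bot
import pickle
from h import *
W=bot.snapshot("wrist");T=bot.snapshot("side");S=bot.snapshot("scene");pickle.dump((W,T,S),open("w4.pkl","wb"))
a=crop(W,240,120,133,200,3)[:,:400]; b=crop(T,310,165,67,100,6)[:600,:400]
cv2.imwrite("pics/w4.png",np.hstack([a,b]))
s=bot.state();print(s["tool_pos"],s["ee_rot"],s["wrist_force"],s["torque"],s["opening"])
E
```

```text
[0.54091488 0.00504509 0.22256793] [ 2.20340125e-03 -2.59497647e-02  9.99660819e-01  3.52405055e-05] [0.53152268 0.92088164 6.34332998] [ 0.1606406  -0.25394665  0.13703521] 0.02091822166503112
```

View pics/w4.png

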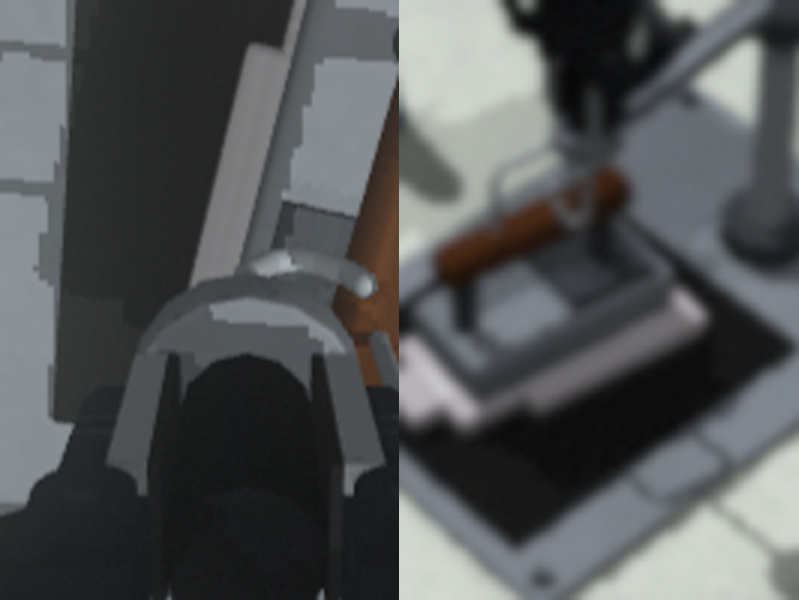

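In the wrist crop, the hook's point is at (368,285), over the near edge of the handle, and a bail leg's foot is at (380,345). In the side crop, the point is at about (560,195), within the span of the bail. Now checking numerically.

```bash
python3 - <<'E'
import pickle
from h import *
W,T,S=pickle.load(open("w4.pkl","rb"))
cw=lambda X:(P(W,X)-[240,120]+.4)*3; ct=lambda X:(P(T,X)-[310,165]+.4)*6+[399,0]
tip=[.5397,.0327,.1505]
for n,X in (("tip",tip),("bend",[.5405,.0172,.1325]),("foot1",[.516,.0496,.122]),("foot2",[.5668,.0397,.122]),("top2",[.5678,.0405,.1635]),("top1",[.516,.049,.166])): print(n,cw(X).round(),ct(X).round())
print(plane(W,(368/3+240-.4,285/3+120-.4),.1505), plane(W,(380/3+240-.4,338/3+120-.4),.122))
E
```

```text
tip [367. 270.] [545. 193.]
bend [296. 247.] [566. 228.]
foot1 [428. 148.] [495. 235.]
foot2 [372. 333.] [570. 199.]
top2 [397. 408.] [570. 144.]
top1 [463. 190.] [494. 179.]
[0.54333691 0.03325574 0.1505    ] [0.56797729 0.04206752 0.122     ]
```

Call:
arm_command(steps="0 0 0.3 0 0.02;0 0 0.6 0 0.035;0 -0.03 0.9 0 0.05;0 -0.04 1.2 0 0.07;0 -0.05 1.5 0 0.09;0 -0.08 1.7 0 0.1;0 -0.08 1.7 0 0.1")

```text
time: 7.85
tool_pos: [0.5411, 0.0221, 0.2226]
ee_rot: [0.003, 0.024, 1.0, 0.0]
wrist_force: [-1.1, 1.0, 6.5]
opening: 0.0207
finger_force: 59.2
```

Call:
arm_command(steps="0 0 0.3 0 0.02;0 0 0.6 0 0.035;0 -0.02 0.9 0 0.05;0 -0.03 1.05 0 0.06;0 -0.03 1.05 0 0.06;0 -0.03 1.05 0 0.06")

```text
time: 8.45
tool_pos: [0.5421, 0.0324, 0.2227]
ee_rot: [0.003, 0.054, 0.999, 0.0]
wrist_force: [-0.7, 0.4, 6.3]
opening: 0.0202
finger_force: 59.2
```

```bash
python3 - <<'E'
from rig import bot
import pickle
from h import *
W=bot.snapshot("wrist");T=bot.snapshot("side");S=bot.snapshot("scene");pickle.dump((W,T,S),open("w5.pkl","wb"))
a=crop(W,260,120,133,200,3)[:,:400]; b=crop(T,310,165,67,100,6)[:600,:400]
cv2.imwrite("pics/w5.png",np.hstack([a,b]))
for i in range(3):
    s=bot.state();print(s["tool_pos"],s["ee_rot"],s["wrist_force"],s["torque"])
E
```

```text
[0.54210234 0.03245615 0.22266167] [2.69411060e-03 5.40602850e-02 9.98534002e-01 2.70624337e-04] [-0.29536207  1.52929294  7.28641402] [ 0.09933093 -0.29311515  0.18372515]
[0.54210234 0.03245615 0.22266167] [2.69411060e-03 5.40602850e-02 9.98534002e-01 2.70624337e-04] [-0.29536207  1.52929294  7.28641402] [ 0.09933093 -0.29311515  0.18372515]
[0.54210234 0.03245615 0.22266167] [2.69411060e-03 5.40602850e-02 9.98534002e-01 2.70624337e-04] [-0.29536207  1.52929294  7.28641402] [ 0.09933093 -0.29311515  0.18372515]
```

View pics/w5.png

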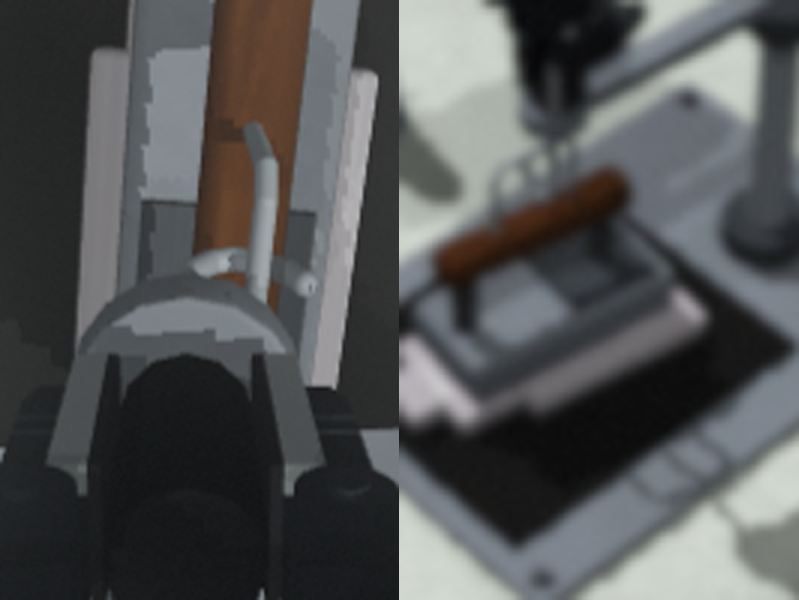

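The wrist crop shows the hook's bar passing under the bail bar at (258,265), with the point out on the far side at (310,285). Easing up.

Call:
arm_command(steps="0 0 0 -0.2 0;0 0 0 -0.4 0;0 0 0 -0.6 0;0 0 0 -0.8 0;0 0 0 -1 0;0 0 0 -1.2 0;0 0 0 -1.4 0;0 0 0 -1.6 0;0 0 0 -1.6 0")

```text
time: 9.5
tool_pos: [0.5421, 0.0325, 0.2389]
ee_rot: [0.003, 0.054, 0.999, 0.0]
wrist_force: [0.1, 1.1, 7.1]
opening: 0.0204
finger_force: 59.2
```

Call:
arm_command(steps="0 0 0 -0.1 0;0 0 0 -0.2 0;0 0 0 -0.3 0;0 0 0 -0.4 0;0 0 0 -0.4 0")

```text
time: 10.0
tool_pos: [0.5422, 0.0325, 0.2427]
ee_rot: [0.003, 0.054, 0.999, 0.0]
wrist_force: [-0.3, 1.5, 6.1]
opening: 0.0206
finger_force: 59.2
```

Call:
arm_command(steps="0 0 0 -0.05 0;0 0 0 -0.1 0;0 0 0 -0.15 0;0 0 0 -0.2 0;0 0 0 -0.2 0")

```text
time: 10.5
tool_pos: [0.5421, 0.0324, 0.2446]
ee_rot: [0.003, 0.054, 0.999, 0.0]
wrist_force: [0.2, 1.4, 4.8]
opening: 0.0203
finger_force: 59.2
```

Call:
arm_command(steps="0 0 0 -0.05 0;0 0 0 -0.1 0;0 0 0 -0.15 0;0 0 0 -0.2 0;0 0 0 -0.2 0")

```text
time: 11.0
tool_pos: [0.5421, 0.0325, 0.2466]
ee_rot: [0.003, 0.054, 0.999, 0.0]
wrist_force: [0.2, 1.7, 5.5]
opening: 0.0206
finger_force: 59.2
```

Call:
arm_command(steps="0 0 0 -0.05 0;0 0 0 -0.1 0;0 0 0 -0.1 0")

```text
time: 11.3
tool_pos: [0.5422, 0.0325, 0.2476]
ee_rot: [0.003, 0.054, 0.999, 0.0]
wrist_force: [1.3, 1.4, 6.2]
opening: 0.0209
finger_force: 59.2
```

Call:
arm_command(steps="0 0 0 -0.05 0;0 0 0 -0.1 0;0 0 0 -0.1 0")

```text
time: 11.6
tool_pos: [0.5422, 0.0325, 0.2486]
ee_rot: [0.003, 0.054, 0.999, 0.0]
wrist_force: [-0.1, 1.1, 5.0]
opening: 0.0204
finger_force: 59.2
```

Call:
arm_command(steps="0 0 0 -0.05 0;0 0 0 -0.1 0;0 0 0 -0.1 0")

```text
time: 11.9
tool_pos: [0.5421, 0.0325, 0.2496]
ee_rot: [0.003, 0.054, 0.999, 0.0]
wrist_force: [1.3, 1.5, 5.9]
opening: 0.0207
finger_force: 59.2
```

Call:
arm_command(steps="0 0 0 -0.05 0;0 0 0 -0.1 0;0 0 0 -0.1 0")

```text
time: 12.2
tool_pos: [0.5422, 0.0324, 0.2506]
ee_rot: [0.003, 0.054, 0.999, 0.0]
wrist_force: [0.3, 1.8, 6.4]
opening: 0.0207
finger_force: 59.2
```

Call:
arm_command(steps="0 0 0 -0.05 0;0 0 0 -0.1 0;0 0 0 -0.1 0")

```text
time: 12.5
tool_pos: [0.5422, 0.0324, 0.2516]
ee_rot: [0.003, 0.054, 0.999, 0.0]
wrist_force: [-0.2, 1.0, 5.0]
opening: 0.0206
finger_force: 59.2
```

Call:
arm_command(steps="0 0 0 -0.05 0;0 0 0 -0.1 0;0 0 0 -0.1 0")

```text
time: 12.8
tool_pos: [0.5421, 0.0324, 0.2524]
ee_rot: [0.003, 0.054, 0.999, 0.0]
wrist_force: [1.5, 0.5, 4.9]
opening: 0.0203
finger_force: 59.0
```

Call:
arm_command(steps="0 0 0 -0.05 0;0 0 0 -0.05 0;0 0 0 -0.05 0")

```text
time: 13.1
tool_pos: [0.542, 0.0322, 0.2524]
ee_rot: [0.002, 0.054, 0.999, 0.0]
wrist_force: [4.9, 2.0, 4.3]
opening: 0.0202
finger_force: 59.0
```

Call:
arm_command(steps="0 0 0 -0.05 0;0 0 0 -0.05 0;0 0 0 -0.05 0")

```text
time: 13.4
tool_pos: [0.542, 0.0322, 0.2526]
ee_rot: [0.002, 0.054, 0.999, 0.0]
wrist_force: [5.2, 2.0, 4.1]
opening: 0.02
finger_force: 58.9
```

Call:
arm_command(steps="0 0 0 -0.05 0;0 0 0 -0.05 0;0 0 0 -0.05 0")

```text
time: 13.7
tool_pos: [0.542, 0.0322, 0.2527]
ee_rot: [0.002, 0.054, 0.999, 0.0]
wrist_force: [5.7, 2.4, 0.2]
opening: 0.0203
finger_force: 58.8
```

```bash
python3 - <<'E'
from rig import bot
import pickle
from h import *
W=bot.snapshot("wrist");T=bot.snapshot("side");S=bot.snapshot("scene");pickle.dump((W,T,S),open("w6.pkl","wb"))
a=crop(W,260,120,133,200,3)[:,:400]; b=crop(T,310,165,67,100,6)[:600,:400]
cv2.imwrite("pics/w6.png",np.hstack([a,b]))
s=bot.state();print(s["tool_pos"],s["ee_rot"],s["wrist_force"],s["torque"])
# iron shift check: handle mask in side view vs previous
T0=pickle.load(open("w5.pkl","rb"))[1]
for t in (T0,T):
    h=cv2.cvtColor(t["img"],cv2.COLOR_RGB2HSV); m=cv2.inRange(h,(0,110,25),(18,255,200))[185:215,312:352]; M=cv2.moments(m,True); print(M["m00"],M["m10"]/M["m00"],M["m01"]/M["m00"])
E
```

```text
[0.54197475 0.03220656 0.25269377] [2.00350638e-03 5.44576358e-02 9.98514022e-01 3.17131903e-04] [6.15246773 1.57882626 0.66650273] [ 0.28134117 -1.36261021  0.19413249]
184.0 19.67391304347826 17.722826086956523
184.0 19.679347826086957 17.652173913043477
```

View pics/w6.png

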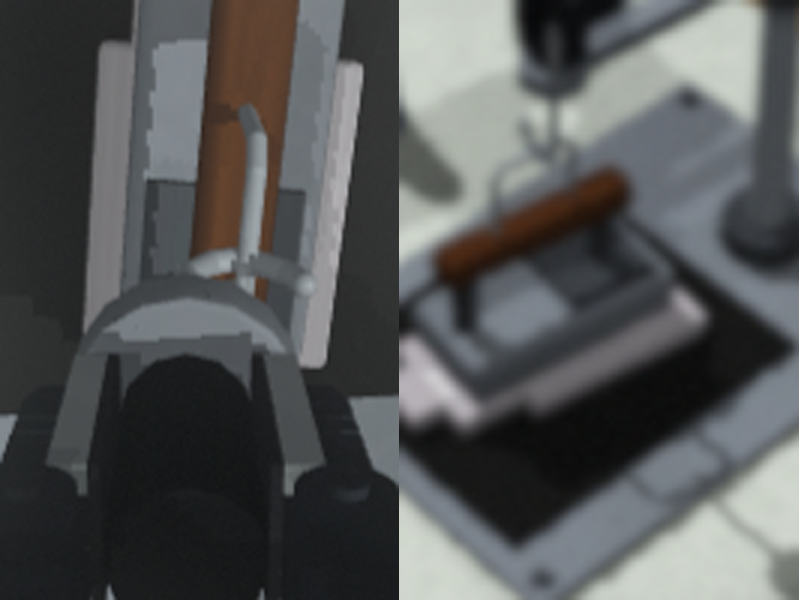

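The V of the hook now lies up against the bail bar (wrist crop (245,265)). The handle hasn't moved and the hand carries about 0 N vertically. I'll relieve the small sideways strain before release.

Call:
arm_command(steps="0 -0.03 0 0 0;0 -0.05 0 0 0;0 -0.05 0 0 0")

```text
time: 14.15
tool_pos: [0.542, 0.0323, 0.2527]
ee_rot: [0.001, 0.054, 0.999, 0.0]
wrist_force: [5.4, 2.3, 1.4]
opening: 0.0203
finger_force: 58.8
```

Call:
arm_command(steps="0 -0.05 0 0 0;0 -0.1 0 -0.02 0;0 -0.1 0 -0.03 0;0 -0.1 0 -0.03 0")

```text
time: 14.55
tool_pos: [0.542, 0.0322, 0.2527]
ee_rot: [0.0, 0.054, 0.999, 0.0]
wrist_force: [4.9, 2.8, -0.6]
opening: 0.0207
finger_force: 58.7
```

Call:
arm_command(steps="0 -0.1 0 0 0;0 -0.2 0 0 0;0 -0.2 0 0 0;0 -0.2 0 0 0")

```text
time: 14.95
tool_pos: [0.5421, 0.0322, 0.2527]
ee_rot: [-0.002, 0.054, 0.999, 0.0]
wrist_force: [-1.5, 4.5, 1.8]
opening: 0.0207
finger_force: 58.8
```

Call:
arm_command(steps="0 0 0.05 -0.02 0;0 0 0.08 -0.03 0;0 0 0.08 -0.03 0;0 0 0.08 -0.03 0")

```text
time: 15.35
tool_pos: [0.5422, 0.0324, 0.2528]
ee_rot: [-0.002, 0.054, 0.999, -0.0]
wrist_force: [-4.8, 0.8, -0.1]
opening: 0.0202
finger_force: 58.6
```

Call:
arm_command(steps="0 0.05 0 0 0;0 0.1 0 0 0;0 0.1 0 0 0")

```text
time: 15.65
tool_pos: [0.5422, 0.0325, 0.2529]
ee_rot: [-0.001, 0.054, 0.999, -0.0]
wrist_force: [-4.1, 1.5, -2.6]
opening: 0.0206
finger_force: 58.6
```

Call:
arm_command(steps="0 0.05 0 0.03 0;0 0.1 0 0.04 0;0 0.1 0 0.04 0;0 0.1 0 0.04 0", grip_force=20)

```text
time: 16.05
tool_pos: [0.5422, 0.0326, 0.253]
ee_rot: [0.001, 0.054, 0.999, -0.0]
wrist_force: [-1.7, 0.4, -3.5]
opening: 0.0204
finger_force: 58.5
```

Call:
arm_command(steps="0 0.02 0 0.03 0;0 0.04 0 0.06 0;0 0.04 0 0.06 0")

```text
time: 16.35
tool_pos: [0.5422, 0.0326, 0.2529]
ee_rot: [0.001, 0.054, 0.999, -0.0]
wrist_force: [0.2, 0.8, 0.3]
opening: 0.0203
finger_force: 58.6
```

Vertical and sideways forces are all near zero, so I'll release now.

Call:
arm_command(steps="0.3 0 0 0 0;0.35 0 0 0 0;0.45 0 0 0 0;0.6 0 0 0 0;0.8 0 0 0 0;0.9 0 0 0 0;0.9 0 0 0 0;0.9 0 0 0 0")

```text
time: 17.15
tool_pos: [0.5413, 0.0328, 0.2524]
ee_rot: [-0.0, 0.054, 0.999, 0.0]
wrist_force: [0.9, -0.6, -0.3]
opening: 0.0768
finger_force: 0.0
```

```bash
python3 - <<'E'
from rig import bot
import pickle
from h import *
W6,T6,S6=pickle.load(open("w6.pkl","rb"))
W=bot.snapshot("wrist");T=bot.snapshot("side");S=bot.snapshot("scene")
s=bot.state();print(s["tool_pos"],s["wrist_force"],s["opening"])
for t in (T6,T):
    h=cv2.cvtColor(t["img"],cv2.COLOR_RGB2HSV); m=cv2.inRange(h,(0,110,25),(18,255,200))[185:215,312:352]; M=cv2.moments(m,True); print(M["m00"],M["m10"]/M["m00"],M["m01"]/M["m00"])
# hook/arm region change between before and after
for a,b,r in ((T6,T,(185,215,310,345)),(W6,W,(180,230,300,370)),(W6,W,(230,300,290,350))):
    d=np.abs(a["img"].astype(int)-b["img"])[r[0]:r[1],r[2]:r[3]]; print(d.mean(),d.max())
E
```

```text
[0.54133293 0.03279435 0.25240022] [ 0.25346833 -0.49177099 -0.65956863] 0.07691184468011089
184.0 19.679347826086957 17.652173913043477
185.0 19.74054054054054 17.643243243243244
0.9914285714285714 19
8.535619047619047 116
17.867619047619048 101
```

Call:
arm_command(steps="0.9 0 0 -0.5 0;0.9 0 0 -1.5 0;0.9 0 0 -3 0;0.9 0 0 -5 0;0.9 0 0 -8 0;0.9 0 0 -12 0;0.9 0 0 -15 0;0.9 0 0 -15 0;0.9 5 0 -15 0;0.9 5 0 -15 0;0.9 5 0 -15 0")

```text
time: 18.4
tool_pos: [0.4903, 0.0385, 0.4023]
ee_rot: [-0.0, 0.054, 0.999, 0.0]
wrist_force: [-0.1, 0.1, 0.2]
opening: 0.0768
finger_force: 0.0
```

```bash
python3 - <<'E'
from rig import bot
import pickle
from h import *
W5,T5,S5=pickle.load(open("w5.pkl","rb"))
T=bot.snapshot("side");S=bot.snapshot("scene");W=bot.snapshot("wrist")
s=bot.state();print(s["tool_pos"],s["wrist_force"])
h=cv2.cvtColor(T["img"],cv2.COLOR_RGB2HSV); m=cv2.inRange(h,(0,110,25),(18,255,200))[185:215,312:352]; M=cv2.moments(m,True); print(M["m00"],M["m10"]/M["m00"],M["m01"]/M["m00"])
# grip: dark blob in side near its expected spot (bail-held height .273)
for n,s in (("T",T),("S",S),("W",W)):
    p=P(s,[.542,.0325,.266]).round().astype(int); print(n,p)
    k=(s["img"].max(2)<45).astype(np.uint8); r=14 if n!="W" else 40; k=k[p[1]-r:p[1]+r,p[0]-r:p[0]+r]
    N,l,st,c=cv2.connectedComponentsWithStats(k); print([(c[i]+p-r).round(1).tolist()+[int(st[i,4])] for i in range(1,N) if st[i,4]>8])
E
```

```text
[0.49271305 0.03800107 0.40290478] [0.55019484 0.24397321 0.49648029]
184.0 19.657608695652176 17.695652173913043
T [334 170]
[[335.2, 169.5, 51]]
S [328 204]
[[329.0, 204.0, 116]]
W [322 238]
[[290.2, 221.9, 783], [355.7, 227.1, 291], [322.0, 244.5, 783]]
```

The grip is still held at its hooked height (side (335,170), scene (329,204), as predicted), and the iron hasn't moved.

```bash
python3 -c "
from rig import bot
print(bot.hand_in())"
```

```text
the job is handed in; nothing more can be done
None
```

The iron is left hooked on the balancer: its bail carries the whole pull, the gripper is clear, and the iron showed no movement in the camera images. The job was handed in at about 18.5 s; no verdict was returned.

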